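# Load an empty spool on the bench winder and zero its counter

### The arm

A 7-joint arm with a two-finger parallel gripper is mounted at the origin on the work surface. World frame = base frame: x ahead of the robot, y to its left, z up, the work surface at z = 0. Lengths are in m, angles in rad, forces in N, time in s.
With the tool pointing down it reaches from about 0.4 to 0.85 m from the base axis. Payload 6.9 kg.
Tool frame: the origin (TCP) lies midway between the tips of the shut fingers; the grasp point (between the pads) lies 19 mm behind it; z points along the fingers, y is the line along which they close (so a half turn about z gives the same grasp; the last joint's range is limited). The gripper opens to 85 mm and grips with 20 to 120 N. Pads are 22 mm wide; open, the fingers measure 114 mm over their backs; the gripper's body (76 mm by 85 mm) begins 54 mm behind the grasp point. The pads swing forward as they close: fully open they stand 13 mm farther back than shut.
Start: joints at [1.351, 0.507, -0.238, 1.5, 0.126, 1.149, -0.155], TCP at [0.2, -0.592, 0.231] pointing down, gripper open.
Joint ranges: [-3.08, 3.08], [-0.24, 2.05], [-1.43, 1.35], [0, 2.5], [-1.52, 4.66], [0.17, 1.96], [-2.89, 2.89]. Speed limits (rad/s): [2.39, 2.39, 3.14, 3.14, 3.14, 3.14, 3.14].

### API

Orientations are given as a 3x3 rotation matrix whose columns are the frame's x, y, z axes.
In Python, from station import manip, vision, search_frame, silhouettes, spot_point gives the robot as it stands.
- The arm moves only by the tool send_rows, never from a script. Its argument "series" is a list of rows, each an object with "translation": the shift along the tool's x, y, z in mm, a list of three; "rotation": the turn, a rotation vector about the tool's x, y, z in degrees, a list of three. A call has 1 to 5 rows; each row is the pose to reach, as a shift and turn from the pose commanded when the call began, along the tool's axes at that moment; what a row does not reach only later rows make up. A row lasts 1/12 s, in which the tool goes at most 41.7 mm and 7.16 degrees, less where a joint would pass 70% of its speed; a pose out of reach is approached as far as the arm can. A call with a gripper value outside its range is refused whole. "gripper" is the closure, from 0 (fully open) to 1 (shut), set as the call begins (left out, the last holds). The fingers move at their own pace and stop on an object; the grip force is fixed at half the most. Time passes only in rows, so rows that repeat a pose let the fingers close. It gives the time, the measured TCP pose, the force, the opening and the grip force at its end, in the units of the state.
- manip.read_state(): the state, without advancing time (a new reading comes with each control period).
- vision.snapshot(name): name is "scene" or "side" or "wrist"; returns a dict with "pixels" (420x560x3 uint8, red, green, blue), "z_map" (420x560 float32, m along the optical axis (not along the pixel's ray), 0 where there is no reading), "fx", "fy", "cx", "cy" (pixels), "xyz" and "orientation" of the camera in the world. Camera axes: x right, y down, z forward; pixel columns grow to the right and rows downward; lengths in m; the calibration is good to about 2 mm. A picture is of the moment at which its call begins.
- manip.finish_job(): hands the job in; it is judged then, once.
Trained networks look in the newest picture that a camera, given by its name, has taken for a name from the list of things; names that differ only in an ending like _2 or _b are one class to them, and where a whole thing is asked for, a point or a joint stands for the part that bears it (a point fixed in the world has none). Each returns a list of dicts, best first, with "confidence" (0 to 1); they miss things now and then, are a little off and sometimes report something else, mostly with a low value. They report only what shows in the picture. A call takes as long as a camera call.
- search_frame(label, camera): "point" ([x, y, z] in m, in world coordinates, good to about 4 mm: the middle of the surface that is visible of it).
- silhouettes(label, camera): "region" (420x560 bool, what is visible of it).
- spot_point(label, camera): "point" ([x, y, z] in m, in world coordinates, good to about 4 mm: a listed point, or the origin of a listed thing).
The state is a dict: "t": time; "joint_positions": joint angles; "qvel": joint speeds; "effort": joint torques, N m; "eef_pos": TCP position; "tool_rot": TCP orientation; "contact_force": force on the tool from outside, world axes, zero at the start; "moment": the same for the moment, N m; "finger_gap": finger opening in m; "finger_force": force on a finger pad.
Only numpy, scipy, OpenCV 4.12 (cv2) and the standard library are available. Lean on these libraries where they do the work, as an engineer would, in place of code of your own. Each camera call takes 0.05 s, during which the arm holds its last target. There are 200 camera calls.

### The job

Put the large empty spool (the one with the upright crank peg on its upper disc) right way up over the winder's spindle, lowering it rather than letting it drop, and turn it until it falls over the drive pin and sits fully home, flat on the drive plate. Then zero the turn counter: press its plunger all the way down to its stop and let it spring back up. Leave everything else on the bench where it is.

Things in the scene. Friction and masses are not known exactly. Their poses are not given: they have to be found in the camera images.
- spool: Large empty grey plastic spool, upright, 104 mm high, 0.25 kg. Origin: on its axis at the underside, z up. From below: slotted foot (10 mm), disc z 10 to 16 mm, hub of 40 mm diameter, disc z 66 to 72 mm (both discs 110 mm diameter), collar to 104 mm. A 22 mm bore runs right through.
- collar_top (a point): Centre of the top of the spool's collar, 104 mm above its underside. The collar is round, 34 mm in diameter and 32 mm tall, above the upper disc: lift the spool by it. Axes as the spool's.
- crank_peg (a point): Centre of the top of the crank peg, 12 mm diameter, 28 mm tall, standing on the spool's upper disc 44 mm from the axis along the spool's +x (top 100 mm above the underside). Pushing it round turns the spool.
- foot (a point): Centre of the spool's underside, axes as the spool's. The foot has three radial slots in its underside, 16 mm wide, 10 mm deep, open at the rim, at 0, 120 and 240 degrees from +x (the first lies under the crank peg).
- winder: Grey winder fixed to the bench. Origin on the bench under the spindle axis, z up. Base box x -65 to 65, y -75 to 170 mm, 40 mm high; on it a counter tower (90 by 70 mm, top z 85 mm) at y = +130 mm and, round the spindle, a fixed drive plate (100 mm diameter, top z 48 mm).
- spindle_tip (a point): Tip of the upright steel spindle, 164 mm above the bench. Spindle diameter 18 mm up to z 150 mm, then tapering to 8 mm at the tip.
- seat (a point): Point on the spindle axis at the top face of the drive plate, 48 mm above the bench: the spool's origin lies here when fully home. A fixed drive pin (10 mm diameter, 9 mm tall) stands on the plate 32 mm from the axis at an angle that differs each time and is not given; it must enter one of the foot's slots. Until then the spool rides on it, about 8 mm too high.
- plunger_top (a point): Centre of the top of the counter's reset plunger, a black mushroom head of 40 mm diameter on the counter tower; 119 mm above the bench when up, moves straight down with the plunger.
- reset_plunger (a joint): Travel of the reset plunger in m: 0 up, 0.014 fully down at its stop. Spring: about 2.5 N to start, 8 N at the stop; it returns by itself.
- small_spool: Bystander: small grey plastic spool, 68 mm diameter, 60 mm high, without collar or peg, standing upright. Origin at the underside centre.
- jar: Bystander: clear jar with a red lid, 72 mm diameter, 85 mm high. Origin at the underside centre.
- bottle_white: Bystander: white plastic bottle, 72 mm diameter, 170 mm high. Origin at the underside centre.
- bottle_dark: Bystander: black bottle with a blue cap, 66 mm diameter, 140 mm high. Origin at the underside centre.

How it is judged:
By the outcome, as a careful person would: the job done as asked, in the order asked, and still so for the second after the job is handed in, with the robot touching nothing.
It also fails if it takes over 72 s, if anything falls off the work surface, if the arm or the gripper's body presses on something with over 40 N, if the wrist force passes 120 N, or if a joint passes its speed limit or range.

## Working session

There is one attempt and no reset: what is moved stays moved. The work goes in short steps, Python scripts to look and compute and a tool call to move; the robot and the scene stay as the last step left them, time stands still between calls to the robot, and variables do not carry over. Pictures are saved under pics/ and viewed, at most 10 in all, crops included, and the job is handed in when it is done.

Besides the shell and the picture viewer there is one more tool, called as name(argument=value, ...) on one line, values as JSON. send_rows: Moves the arm, as the interface text tells. Its arguments: {"type":"object","properties":{"series":{"type":"array","items":{"type":"object","properties":{"translation":{"type":"array","items":{"type":"number"}},"rotation":{"type":"array","items":{"type":"number"}}}}},"gripper":{"type":"number"}},"required":["series"]}

```bash
mkdir -p pics; ls; python3 - <<'E'
from station import manip, vision, search_frame, silhouettes, spot_point
import cv2, numpy as np
s=manip.read_state(); print(s)
ims=[]
for c in ("scene","side"):
    d=vision.snapshot(c); ims.append(d["pixels"]); print(c,d["xyz"],np.round(d["orientation"],3).tolist(),d["fx"])
    for l in ["spool","collar_top","crank_peg","foot","winder","spindle_tip","seat","plunger_top","small_spool","jar","bottle_white","bottle_dark"]:
        r=spot_point(l,c)
        print(l,[(np.round(x["point"],3).tolist(),round(x["confidence"],2)) for x in r[:2]])
    cv2.imwrite(f"pics/{c}0.png",d["pixels"][:,:,::-1])
E
```

```text
pics
{'t': 0.0, 'joint_positions': array([ 1.35050589,  0.50829541, -0.23748883,  1.5011455 ,  0.12570434,
        1.14889695, -0.15481976]), 'qvel': array([ 0.00049529, -0.00031986, -0.00117934,  0.00022172, -0.00045742,
       -0.00043414,  0.0010301 ]), 'effort': array([ 4.14766064e-04, -6.20602727e+01, -2.18642883e+00, -2.49660051e+01,
        1.26547721e-02,  1.17463135e-02, -3.43018303e-05]), 'eef_pos': array([ 0.19977929, -0.59167455,  0.23045041]), 'tool_rot': array([[ 9.47407829e-01,  3.20028159e-01, -6.19383192e-04],
       [ 3.20028752e-01, -9.47406402e-01,  1.64504685e-03],
       [-6.03462858e-05, -1.75675070e-03, -9.99998455e-01]]), 'contact_force': array([ 0.05426836,  0.01632489, -0.39483359]), 'moment': array([-0.00463061,  0.00227241,  0.03619553]), 'finger_force': 0.0, 'finger_gap': 0.08534885323376643}
scene [1.07517332 0.2816764  1.03698107] [[-0.435, 0.746, -0.504], [0.9, 0.36, -0.245], [-0.001, -0.56, -0.828]] 480.0840072547088
spool [([0.462, 0.219, 0.004], 0.68), ([0.465, 0.22, -0.003], 0.46)]
collar_top [([0.464, 0.177, 0.1], 0.7), ([0.461, 0.221, 0.106], 0.
[... 540 characters left out ...]
27], [-0.009, -0.608, -0.794]] 540.9402641421392
spool [([0.461, 0.219, -0.003], 0.71)]
collar_top [([0.46, 0.221, 0.106], 0.63), ([0.565, -0.208, -0.002], 0.52)]
crank_peg [([0.456, 0.177, 0.095], 0.57)]
foot [([0.461, 0.22, -0.004], 0.57), ([0.552, -0.079, 0.119], 0.36)]
winder [([0.565, -0.209, -0.003], 0.65)]
spindle_tip [([0.567, -0.209, 0.161], 0.71)]
seat [([0.564, -0.214, 0.05], 0.78)]
plunger_top [([0.551, -0.08, 0.121], 0.45), ([0.482, 0.368, 0.003], 0.24)]
small_spool [([0.485, 0.37, 0.005], 0.78), ([0.564, -0.213, 0.05], 0.58)]
jar [([0.613, 0.23, -0.0], 0.65)]
bottle_white [([0.573, -0.402, 0.002], 0.66)]
bottle_dark [([0.44, -0.386, 0.002], 0.65), ([0.458, 0.176, 0.098], 0.25)]
```

View pics/scene0.png

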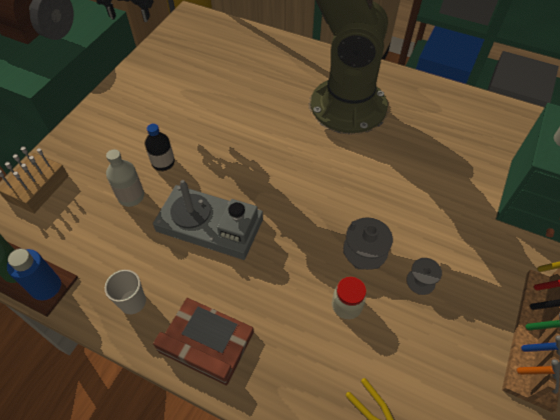

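View pics/side0.png

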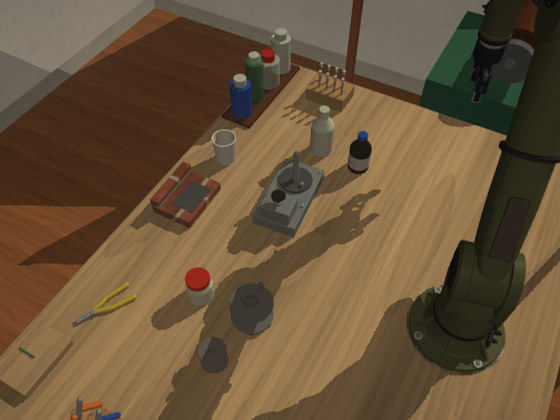

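The scene picture shows the large spool at about (368,243), the winder spindle at (187,200) with its plunger at (237,210), and the bottles behind it. The side picture shows the spool at (252,308) with the peg at (262,286), and the winder at (292,190). Next I refine the positions from depth and look for the pin.

```bash
cat > h.py <<'E'
from station import manip, vision, search_frame, silhouettes, spot_point
import cv2, numpy as np
def cloud(d):
    z=d["z_map"]; v,u=np.mgrid[:z.shape[0],:z.shape[1]]
    p=np.stack([(u-d["cx"])/d["fx"]*z,(v-d["cy"])/d["fy"]*z,z],-1)
    w=p@np.array(d["orientation"]).T+d["xyz"]; w[z==0]=np.nan
    return w
def proj(d,P):
    c=(np.atleast_2d(P)-d["xyz"])@np.array(d["orientation"])
    return np.stack([c[:,0]/c[:,2]*d["fx"]+d["cx"],c[:,1]/c[:,2]*d["fy"]+d["cy"]],-1)
def crop(d,P,half,scale,name):
    u,v=proj(d,P)[0].astype(int)
    u0,v0=max(u-half,0),max(v-half,0)
    im=d["pixels"][v0:v+half,u0:u+half,::-1]
    im=cv2.resize(im,None,fx=scale,fy=scale,interpolation=cv2.INTER_CUBIC)
    im=cv2.convertScaleAbs(im,alpha=1.8,beta=20)
    cv2.imwrite(name,im); return u0,v0
def near(w,c,r): return np.hypot(w[...,0]-c[0],w[...,1]-c[1])<r
def circ(p):
    A=np.c_[2*p[:,:2],np.ones(len(p))]; s=np.linalg.lstsq(A,(p[:,:2]**2).sum(1),rcond=None)[0]
    return s[:2],np.sqrt(s[2]+s[0]**2+s[1]**2)
E
python3 - <<'E'
from h import *
ims=[]
for c in ("scene","side"):
    d=vision.snapshot(c); w=cloud(d); z=w[...,2]
    def mean(cc,r,z0,z1):
        m=near(w,cc,r)&(z>z0)&(z<z1); p=w[m]; return len(p),np.round(np.nanmean(p,0),4) if len(p) else None, np.round((np.nanmin(p,0)+np.nanmax(p,0))/2,4) if len(p) else None
    print(c,"collar",mean((.461,.22),.025,.098,.115),"disc",mean((.461,.22),.07,.064,.080))
    print("peg",mean((.457,.177),.014,.09,.11))
    print("spindle",mean((.565,-.21),.02,.1,.148),"tip",mean((.565,-.21),.02,.153,.17))
    print("plunger",mean((.55,-.08),.03,.112,.126))
    print("plate",mean((.565,-.21),.06,.044,.052))
    m=near(w,(.565,-.21),.045)&~near(w,(.565,-.21),.02)&(z>.051)&(z<.065); print("pin?",np.round(w[m],3).tolist()[:25])
    crop(d,[.565,-.21,.06],30,8,f"pics/w_{c}.png")
a=[cv2.imread(f"pics/w_{c}.png") for c in("scene","side")]
cv2.imwrite("pics/w.png",cv2.resize(np.hstack(a),(800,400)))
d=vision.snapshot("wrist"); print(d["xyz"],np.round(d["orientation"],3).tolist(),d["fx"],proj(d,manip.read_state()["eef_pos"]))
E
```

```text
scene collar (114, array([0.4637, 0.221 , 0.1031]), array([0.4621, 0.2203, 0.1031])) disc (1244, array([0.4678, 0.2226, 0.0724]), array([0.4624, 0.2201, 0.0728]))
peg (26, array([0.4619, 0.177 , 0.0985]), array([0.4604, 0.1769, 0.097 ]))
spindle (95, array([ 0.5716, -0.2052,  0.1236]), array([ 0.5686, -0.2073,  0.1238])) tip (38, array([ 0.5693, -0.207 ,  0.1598]), array([ 0.5683, -0.208 ,  0.1597]))
plunger (200, array([ 0.5559, -0.0788,  0.1181]), array([ 0.5539, -0.0804,  0.118 ]))
plate (904, array([ 0.5719, -0.2061,  0.0481]), array([ 0.5667, -0.2092,  0.048 ]))
pin? [[0.525, -0.225, 0.052], [0.523, -0.217, 0.051], [0.527, -0.209, 0.052], [0.526, -0.206, 0.053], [0.528, -0.202, 0.053], [0.56, -0.253, 0.053], [0.556, -0.249, 0.052], [0.54, -0.215, 0.052], [0.538, -0.198, 0.059], [0.535, -0.197, 0.056], [0.534, -0.195, 0.056], [0.527, -0.188, 0.051], [0.54, -0.2, 0.057], [0.538, -0.198, 0.055], [0.537, -0.196, 0.055], [0.537, -0.193, 0.057], [0.563, -0.248, 0.052], [0.562, -0.246, 0.052], [0.541, -0.2, 0.053], [0.541, -0.196, 0.056], [0.54, -0.194, 0.056], [0.541, -0.19, 0.06], [0
[... 701 characters left out ...]
3, -0.232, 0.052], [0.598, -0.236, 0.052], [0.595, -0.235, 0.054], [0.592, -0.237, 0.054], [0.575, -0.249, 0.051], [0.567, -0.253, 0.051], [0.6, -0.226, 0.055], [0.596, -0.231, 0.053], [0.57, -0.246, 0.051], [0.566, -0.246, 0.054], [0.562, -0.25, 0.053], [0.592, -0.23, 0.051], [0.56, -0.246, 0.053], [0.549, -0.251, 0.054], [0.603, -0.219, 0.052], [0.599, -0.218, 0.054], [0.594, -0.222, 0.053], [0.591, -0.223, 0.054], [0.585, -0.224, 0.057], [0.569, -0.237, 0.052], [0.566, -0.239, 0.052], [0.6, -0.214, 0.054], [0.598, -0.216, 0.053]]
[ 0.26301331 -0.57063119  0.37363678] [[0.32, -0.914, -0.251], [-0.947, -0.308, -0.086], [0.001, 0.265, -0.964]] 373.91771222597504 [[281.6207171  270.08999104]]
```

View pics/w.png

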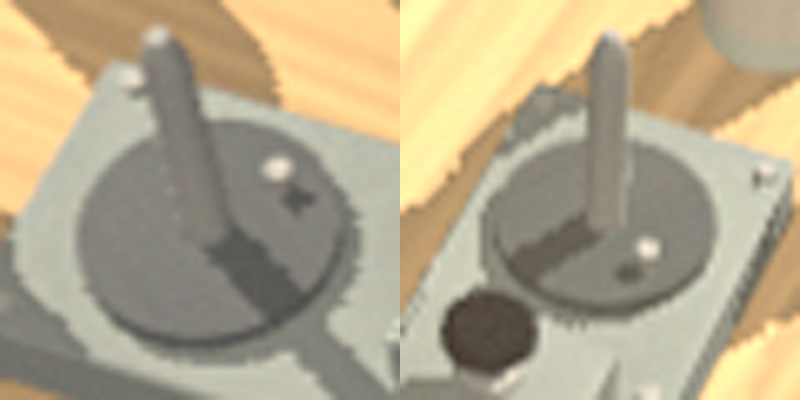

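The crops show the bright pin top at (277,167) in the left (scene) half and (248,247) in the right (side) half. I turn these into an angle at z = 57 mm.

```bash
python3 - <<'E'
from h import *
for c,(a,b) in (("scene",(277,167)),("side",(248,247))):
    d=vision.snapshot(c); u,v=proj(d,[.565,-.21,.06])[0].astype(int)
    px=np.array([u-30+a/6.667-.5,v-30+b/6.667-.5])
    def back(px,z):
        r=np.array(d["orientation"])@[(px[0]-d["cx"])/d["fx"],(px[1]-d["cy"])/d["fy"],1]
        return np.array(d["xyz"])+r*(z-d["xyz"][2])/r[2]
    P=back(px,.057); w=cloud(d); z=w[...,2]
    # plate centre: rim fit via convex hull
    m=near(w,(.566,-.209),.056)&(z>.045)&(z<.051)
    print(c,P,[np.degrees(np.arctan2(P[1]-y,P[0]-x)) for x,y in((.5655,-.2085),(.5665,-.209))],[np.hypot(P[1]-y,P[0]-x) for x,y in((.5655,-.2085),)])
    # refined disc circle of spool (rim top face) 
    m=near(w,(.462,.2205),.065)&(z>.066)&(z<.079)
    h=cv2.convexHull((w[m][:,:2]*1e4).astype(np.float32))[:,0]/1e4; print("disc",circ(h),cv2.minEnclosingCircle((w[m][:,:2]*1e3).astype(np.float32)))
    m=near(w,(.462,.2205),.022)&(z>.098)&(z<.11)
    h=cv2.convexHull((w[m][:,:2]*1e4).astype(np.float32))[:,0]/1e4; print("collar",circ(h))
    m=near(w,(.552,-.08),.026)&(z>.112)&(z<.126)
    h=cv2.convexHull((w[m][:,:2]*1e4).astype(np.float32))[:,0]/1e4; print("plunger",circ(h))
E
```

```text
scene [ 0.53683276 -0.19573936  0.057     ] [np.float64(156.0047311734441), np.float64(155.91634666940823)] [np.float64(0.031379041911812976)]
disc (array([0.46283639, 0.22057509]), np.float64(0.0545769182515868)) ((463.152587890625, 220.15525817871094), 55.59067916870117)
collar (array([0.46315412, 0.22064066]), np.float64(0.01675123678293363))
plunger (array([ 0.55351108, -0.07978526]), np.float64(0.019925217714927952))
side [ 0.54039209 -0.20010092  0.057     ] [np.float64(161.50391026798863), np.float64(161.1779246250119)] [np.float64(0.026475493093631983)]
disc (array([0.46233777, 0.22093896]), np.float64(0.05484957011459586)) ((462.0485534667969, 220.53659057617188), 55.66106033325195)
collar (array([0.46187687, 0.22133312]), np.float64(0.016790382386185763))
plunger (array([ 0.55174177, -0.07766664]), np.float64(0.019487697854891108))
```

The pin is at about 157° and the spool's slots are at -93, 27 and 147°, so the spool needs about +10°. The heights and sizes all check out. I start moving towards the spool.

send_rows(series=[{"translation": [346,-244,-100],"rotation": [0,0,-34]},{"translation": [346,-244,-100],"rotation": [0,0,-34]},{"translation": [346,-244,-100],"rotation": [0,0,-34]},{"translation": [346,-244,-100],"rotation": [0,0,-34]},{"translation": [346,-244,-100],"rotation": [0,0,-34]}], gripper=0)

```text
t: 1.97
eef_pos: [0.3204, -0.4267, 0.2798]
tool_rot: [[0.601, 0.799, 0.0], [0.799, -0.601, -0.0], [-0.0, 0.0, -1.0]]
contact_force: [0.1, -0.5, 1.1]
finger_gap: 0.0855
finger_force: 0.0
```

```bash
cat > go.py <<'E'
import sys, numpy as np
from station import manip
from scipy.spatial.transform import Rotation as R
s=manip.read_state(); p=s["eef_pos"]; T=s["tool_rot"]
yaw=lambda:np.degrees(np.arctan2(T[1,0],T[0,0]))
print("t",round(s["t"],2),"p",np.round(p,4),"yaw",round(yaw(),1),"F",np.round(s["contact_force"],1),"M",np.round(s["moment"],2),"gap",round(s["finger_gap"],4),"ff",round(s["finger_force"],1)); print("j",np.round(s["joint_positions"],2))
a=[float(v) for v in sys.argv[1:]]
for i in range(0,len(a),4):
    y=np.radians(a[i+3]); G=np.array([[np.cos(y),np.sin(y),0],[np.sin(y),-np.cos(y),0],[0,0,-1]])
    print("->",a[i:i+4],np.round(T.T@(np.array(a[i:i+3])-p)*1000,1),np.round(R.from_matrix(T.T@G).as_rotvec(degrees=True),2))
E
python3 go.py .45 -.25 .33 55 .4625 .2208 .25 87
```

```text
t 1.97 p [ 0.3204 -0.4267  0.2798] yaw 53.0 F [ 0.1 -0.5  1.1] M [-0.01 -0.01 -0.03] gap 0.0855 ff 0.0
j [ 1.19  0.34 -0.44  1.66  0.16  1.18  0.07]
-> [0.45, -0.25, 0.33, 55.0] [219.1  -2.7 -50.3] [ 0.02  0.02 -1.97]
-> [0.4625, 0.2208, 0.25, 87.0] [ 602.8 -275.9   29.5] [ 1.000e-02  2.000e-02 -3.397e+01]
```

send_rows(series=[{"translation": [219,-3,-50],"rotation": [0,0,-17]},{"translation": [219,-3,-50],"rotation": [0,0,-17]},{"translation": [219,-3,-50],"rotation": [0,0,-17]},{"translation": [219,-3,-50],"rotation": [0,0,-17]},{"translation": [219,-3,-50],"rotation": [0,0,-17]}])

```text
t: 2.38
eef_pos: [0.4413, -0.2636, 0.3263]
tool_rot: [[0.348, 0.938, 0.0], [0.938, -0.348, -0.001], [-0.0, 0.001, -1.0]]
contact_force: [1.1, -0.7, 0.7]
finger_gap: 0.0853
finger_force: 0.0
```

```bash
python3 go.py .4625 .2208 .25 87
```

```text
t 2.38 p [ 0.4413 -0.2636  0.3263] yaw 69.7 F [ 1.1 -0.7  0.7] M [-0.01 -0.08  0.  ] gap 0.0853 ff 0.0
j [ 0.91  0.29 -0.58  1.61  0.17  1.28 -0.05]
-> [0.4625, 0.2208, 0.25, 87.0] [ 461.6 -148.5   76.1] [  0.03   0.03 -17.34]
```

send_rows(series=[{"translation": [461,-148,76],"rotation": [0,0,-17]},{"translation": [461,-148,76],"rotation": [0,0,-17]},{"translation": [461,-148,76],"rotation": [0,0,-17]},{"translation": [461,-148,76],"rotation": [0,0,-17]},{"translation": [461,-148,76],"rotation": [0,0,-17]}])

```text
t: 2.8
eef_pos: [0.4493, -0.0578, 0.2932]
tool_rot: [[0.058, 0.998, 0.001], [0.998, -0.058, -0.0], [-0.0, 0.001, -1.0]]
contact_force: [1.1, 0.5, 0.2]
finger_gap: 0.0855
finger_force: 0.0
```

```bash
python3 go.py .4625 .2208 .25 87
```

```text
t 2.8 p [ 0.4493 -0.0578  0.2932] yaw 86.7 F [1.1 0.5 0.2] M [ 0.01 -0.07 -0.04] gap 0.0855 ff 0.0
j [ 0.66  0.23 -0.74  1.81  0.17  1.16 -0.19]
-> [0.4625, 0.2208, 0.25, 87.0] [278.9  -3.1  43.1] [ 0.04  0.02 -0.34]
```

send_rows(series=[{"translation": [279,-3,43],"rotation": [0,0,0]},{"translation": [279,-3,43],"rotation": [0,0,0]},{"translation": [279,-3,43],"rotation": [0,0,0]},{"translation": [279,-3,43],"rotation": [0,0,0]},{"translation": [279,-3,43],"rotation": [0,0,0]}])

```text
t: 3.22
eef_pos: [0.4592, 0.1479, 0.2615]
tool_rot: [[0.059, 0.998, 0.001], [0.998, -0.059, -0.0], [-0.0, 0.001, -1.0]]
contact_force: [1.0, -0.5, 0.3]
finger_gap: 0.0853
finger_force: 0.0
```

```bash
python3 go.py .4625 .2208 .20 87
```

```text
t 3.22 p [0.4592 0.1479 0.2615] yaw 86.6 F [ 1.  -0.5  0.3] M [-0.06 -0.08  0.01] gap 0.0853 ff 0.0
j [ 0.23  0.32 -0.8   1.81  0.26  1.12 -0.72]
-> [0.4625, 0.2208, 0.2, 87.0] [73.  -1.1 61.5] [ 0.05  0.01 -0.37]
```

send_rows(series=[{"translation": [73,-1,40]},{"translation": [73,-1,62]},{"translation": [73,-1,62]},{"translation": [73,-1,62]},{"translation": [73,-1,62]}])

```text
invalid input
```

```bash
python3 go.py; python3 - <<'E'
from h import *
d=vision.snapshot("wrist"); w=cloud(d); z=w[...,2]; c0=(.4625,.2208)
m=near(w,c0,.025)&(z>.098)&(z<.112); p=w[m]; print(len(p),np.nanmedian(p,0))
if len(p)>10: print("collar",circ(cv2.convexHull((p[:,:2]*1e4).astype(np.float32))[:,0]/1e4))
m=near(w,c0,.065)&(z>.066)&(z<.079); p=w[m]; print(len(p),circ(cv2.convexHull((p[:,:2]*1e4).astype(np.float32))[:,0]/1e4))
m=near(w,(.4605,.177),.014)&(z>.09)&(z<.108); p=w[m]; print("peg",len(p),np.nanmean(p,0))
cv2.imwrite("pics/wr1.png",d["pixels"][:,:,::-1])
for l in("collar_top","crank_peg"): print(l,[(np.round(r["point"],4),r["confidence"]) for r in spot_point(l,"wrist")[:2]])
E
```

```text
t 3.22 p [0.4592 0.1479 0.2615] yaw 86.6 F [ 1.  -0.5  0.3] M [-0.06 -0.08  0.01] gap 0.0853 ff 0.0
j [ 0.23  0.32 -0.8   1.81  0.26  1.12 -0.72]
906 [0.46212892 0.22149345 0.10345146]
collar (array([0.4621178, 0.220684 ]), np.float64(0.016647107107221098))
11677 (array([0.46220119, 0.22059337]), np.float64(0.054657620525536396))
peg 174 [0.46037964 0.17732361 0.09896484]
collar_top []
crank_peg [(array([0.4583, 0.1747, 0.1032]), 0.69)]
```

View pics/wr1.png

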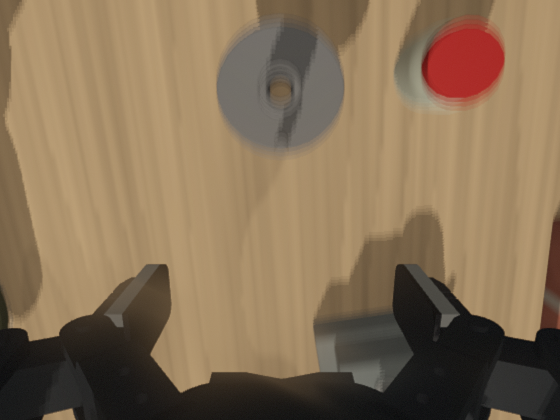

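The wrist view, slightly blurred, shows the spool centred at (280,88) and the jar lid at (463,62), clear of the finger line. Spool centre (0.4622, 0.2207), peg at -92°. The move was refused because it had no rotation field, so I send it again.

send_rows(series=[{"translation": [73,-1,40],"rotation": [0,0,0]},{"translation": [73,-1,62],"rotation": [0,0,0]},{"translation": [73,-1,62],"rotation": [0,0,0]},{"translation": [73,-1,62],"rotation": [0,0,0]},{"translation": [73,-1,62],"rotation": [0,0,0]}])

```text
t: 3.78
eef_pos: [0.4628, 0.2178, 0.1993]
tool_rot: [[0.058, 0.998, -0.001], [0.998, -0.058, -0.001], [-0.001, -0.001, -1.0]]
contact_force: [-0.1, -0.5, -0.0]
finger_gap: 0.0855
finger_force: 0.0
```

```bash
python3 go.py .4622 .2207 .079 87
```

```text
t 3.78 p [0.4628 0.2178 0.1993] yaw 86.7 F [-0.1 -0.5 -0. ] M [-0.04 -0.06  0.02] gap 0.0855 ff 0.0
j [ 0.04  0.44 -0.77  1.84  0.35  1.01 -0.93]
-> [0.4622, 0.2207, 0.079, 87.0] [  3.   -0.6 120.3] [-0.06  0.07 -0.35]
```

send_rows(series=[{"translation": [1,0,40],"rotation": [0,0,0]},{"translation": [1,0,75],"rotation": [0,0,0]},{"translation": [1,0,100],"rotation": [0,0,0]},{"translation": [1,0,114],"rotation": [0,0,0]},{"translation": [1,0,119],"rotation": [0,0,0]}])

```text
t: 4.2
eef_pos: [0.4631, 0.2172, 0.0795]
tool_rot: [[0.061, 0.998, -0.001], [0.998, -0.061, -0.002], [-0.002, -0.001, -1.0]]
contact_force: [0.1, 0.3, 0.6]
finger_gap: 0.0849
finger_force: 0.0
```

```bash
python3 go.py .4622 .2207 .079 87
```

```text
t 4.2 p [0.4631 0.2172 0.0795] yaw 86.5 F [0.1 0.3 0.6] M [ 0.01 -0.   -0.02] gap 0.0849 ff 0.0
j [-0.05  0.58 -0.66  1.99  0.52  0.75 -1.08]
-> [0.4622, 0.2207, 0.079, 87.0] [ 3.4 -1.1  0.5] [-0.06  0.13 -0.51]
```

send_rows(series=[{"translation": [3.5,-1,0],"rotation": [0,0,0]},{"translation": [3.5,-1,0],"rotation": [0,0,0]},{"translation": [3.5,-1,0],"rotation": [0,0,0]}])

```text
t: 4.45
eef_pos: [0.463, 0.2239, 0.0822]
tool_rot: [[0.059, 0.998, 0.003], [0.998, -0.059, 0.001], [0.001, 0.003, -1.0]]
contact_force: [0.4, -0.1, 0.7]
finger_gap: 0.0854
finger_force: 0.0
```

```bash
python3 go.py .4622 .2207 .079 87
```

```text
t 4.45 p [0.463  0.2239 0.0822] yaw 86.6 F [ 0.4 -0.1  0.7] M [-0.01  0.01  0.  ] gap 0.0854 ff 0.0
j [-0.06  0.58 -0.66  1.98  0.52  0.75 -1.09]
-> [0.4622, 0.2207, 0.079, 87.0] [-3.2 -0.7  3.2] [ 0.15 -0.07 -0.37]
```

send_rows(series=[{"translation": [-3,-0.5,1],"rotation": [0,0,0]},{"translation": [-3,-0.5,1],"rotation": [0,0,0]},{"translation": [-3,-0.5,1],"rotation": [0,0,0]},{"translation": [-3,-0.5,1],"rotation": [0,0,0]},{"translation": [-3,-0.5,1],"rotation": [0,0,0]}])

```text
t: 4.87
eef_pos: [0.4614, 0.2206, 0.0797]
tool_rot: [[0.058, 0.998, 0.0], [0.998, -0.058, 0.0], [0.0, 0.0, -1.0]]
contact_force: [0.3, -0.3, -0.0]
finger_gap: 0.0856
finger_force: 0.0
```

```bash
python3 go.py .4622 .2207 .079 87
```

```text
t 4.87 p [0.4614 0.2206 0.0797] yaw 86.7 F [ 0.3 -0.3 -0. ] M [0.02 0.01 0.  ] gap 0.0856 ff 0.0
j [-0.06  0.58 -0.66  1.99  0.52  0.74 -1.09]
-> [0.4622, 0.2207, 0.079, 87.0] [0.2 0.8 0.7] [ 0.02 -0.01 -0.34]
```

Now I close on the collar.

send_rows(series=[{"translation": [0,0.5,0],"rotation": [0,0,0]},{"translation": [0,0.5,0],"rotation": [0,0,0]},{"translation": [0,0.5,0],"rotation": [0,0,0]},{"translation": [0,0.5,0],"rotation": [0,0,0]},{"translation": [0,0.5,0],"rotation": [0,0,0]}], gripper=1)

```text
t: 5.28
eef_pos: [0.462, 0.2207, 0.0796]
tool_rot: [[0.058, 0.998, 0.0], [0.998, -0.058, 0.0], [0.0, 0.0, -1.0]]
contact_force: [-0.2, -0.9, 1.6]
finger_gap: 0.0315
finger_force: 59.6
```

send_rows(series=[{"translation": [0,0,0],"rotation": [0,0,0]},{"translation": [0,0,0],"rotation": [0,0,0]},{"translation": [0,0,0],"rotation": [0,0,0]},{"translation": [0,0,0],"rotation": [0,0,0]}])

```text
t: 5.62
eef_pos: [0.4619, 0.2206, 0.0796]
tool_rot: [[0.058, 0.998, 0.0], [0.998, -0.058, 0.0], [0.0, 0.0, -1.0]]
contact_force: [1.2, 0.3, 3.0]
finger_gap: 0.0314
finger_force: 59.6
```

```bash
python3 go.py .4622 .2207 .28 97
```

```text
t 5.62 p [0.4619 0.2206 0.0796] yaw 86.7 F [1.2 0.3 3. ] M [-0.04  0.04  0.01] gap 0.0314 ff 59.6
j [-0.06  0.58 -0.66  1.99  0.52  0.74 -1.09]
-> [0.4622, 0.2207, 0.28, 97.0] [ 1.000e-01  3.000e-01 -2.004e+02] [ 2.000e-02 -1.000e-02 -1.034e+01]
```

send_rows(series=[{"translation": [0,0,-15],"rotation": [0,0,0]},{"translation": [0,0,-50],"rotation": [0,0,0]},{"translation": [0,0,-90],"rotation": [0,0,0]},{"translation": [0,0,-130],"rotation": [0,0,-3]},{"translation": [0,0,-170],"rotation": [0,0,-6]}])

```text
t: 6.03
eef_pos: [0.4608, 0.2203, 0.2508]
tool_rot: [[-0.05, 0.999, -0.002], [0.999, 0.05, -0.001], [-0.0, -0.002, -1.0]]
contact_force: [1.2, -0.7, -3.3]
finger_gap: 0.0313
finger_force: 60.2
```

```bash
python3 go.py .566 -.2085 .30 97
```

```text
t 6.03 p [0.4608 0.2203 0.2508] yaw 92.8 F [ 1.2 -0.7 -3.3] M [ 0.03 -0.07  0.02] gap 0.0313 ff 60.2
j [ 0.09  0.39 -0.83  1.76  0.32  1.13 -0.79]
-> [0.566, -0.2085, 0.3, 97.0] [-433.5   83.8  -49.1] [-0.1   0.02 -4.16]
```

send_rows(series=[{"translation": [-15,3,-25],"rotation": [0,0,-4]},{"translation": [-50,10,-45],"rotation": [0,0,-4]},{"translation": [-90,17,-50],"rotation": [0,0,-4]},{"translation": [-130,25,-50],"rotation": [0,0,-4]},{"translation": [-170,33,-50],"rotation": [0,0,-4]}])

```text
t: 6.45
eef_pos: [0.5024, 0.0505, 0.2998]
tool_rot: [[-0.117, 0.993, 0.0], [0.993, 0.117, -0.001], [-0.001, 0.0, -1.0]]
contact_force: [1.0, -0.2, -2.0]
finger_gap: 0.0314
finger_force: 60.3
```

```bash
python3 go.py .566 -.2085 .30 97
```

```text
t 6.45 p [0.5024 0.0505 0.2998] yaw 96.7 F [ 1.  -0.2 -2. ] M [-0.02 -0.06  0.05] gap 0.0314 ff 60.3
j [ 0.45  0.34 -0.84  1.69  0.27  1.24 -0.33]
-> [0.566, -0.2085, 0.3, 97.0] [-264.6   32.9   -0. ] [ 0.02  0.03 -0.3 ]
```

send_rows(series=[{"translation": [-41,5,0],"rotation": [0,0,0]},{"translation": [-82,10,0],"rotation": [0,0,0]},{"translation": [-123,15,0],"rotation": [0,0,0]},{"translation": [-164,20,0],"rotation": [0,0,0]},{"translation": [-200,25,0],"rotation": [0,0,0]}])

```text
t: 6.87
eef_pos: [0.5501, -0.1468, 0.2987]
tool_rot: [[-0.114, 0.993, -0.002], [0.993, 0.114, -0.001], [-0.0, -0.002, -1.0]]
contact_force: [0.1, -0.0, -2.5]
finger_gap: 0.0313
finger_force: 60.3
```

```bash
python3 go.py .566 -.2085 .29 97
```

```text
t 6.87 p [ 0.5501 -0.1468  0.2987] yaw 96.6 F [ 0.1 -0.  -2.5] M [ 0.   -0.08 -0.04] gap 0.0313 ff 60.3
j [ 0.71  0.44 -0.78  1.53  0.32  1.3   0.01]
-> [0.566, -0.2085, 0.29, 97.0] [-63.1   8.7   8.7] [-0.1   0.02 -0.43]
```

send_rows(series=[{"translation": [-38,5,4],"rotation": [0,0,0]},{"translation": [-57,8,7],"rotation": [0,0,0]},{"translation": [-61,8.5,8],"rotation": [0,0,0]},{"translation": [-61,8.5,8],"rotation": [0,0,0]},{"translation": [-61,8.5,8],"rotation": [0,0,0]}])

```text
t: 7.28
eef_pos: [0.5659, -0.2015, 0.2911]
tool_rot: [[-0.118, 0.993, -0.001], [0.993, 0.118, 0.002], [0.002, -0.001, -1.0]]
contact_force: [-0.4, 0.8, -1.8]
finger_gap: 0.0315
finger_force: 60.2
```

```bash
python3 go.py .566 -.2085 .29 97; python3 - <<'E'
from h import *
for c in("scene","side"):
    d=vision.snapshot(c); w=cloud(d); z=w[...,2]; s=manip.read_state(); p=s["eef_pos"]
    m=near(w,p,.066)&(z>p[2]-.0796+.064)&(z<p[2]-.0796+.08); q=w[m]; print(c,"t",s["t"],p,"disc",len(q),circ(cv2.convexHull((q[:,:2]*1e4).astype(np.float32))[:,0]/1e4),np.nanmedian(q[:,2]))
    b=p[2]-.0796+.098; m=near(w,p,.055)&~near(w,p,.034)&(z>b-.02)&(z<b+.006); m&=(np.hypot(w[...,0]-p[0],w[...,1]-p[1])<.052); q=w[m]; print("peg?",len(q),np.nanmedian(q,0) if len(q) else 0)
    cv2.imwrite(f"pics/b_{c}.png",d["pixels"][100:260,90:370,::-1] if c=="scene" else d["pixels"][80:260,200:400,::-1])
a=[cv2.resize(cv2.convertScaleAbs(cv2.imread(f"pics/b_{c}.png"),alpha=1.6,beta=15),(400,320)) for c in("scene","side")]
cv2.imwrite("pics/b.png",np.hstack(a))
E
```

```text
t 7.28 p [ 0.5659 -0.2015  0.2911] yaw 96.7 F [-0.4  0.8 -1.8] M [ 0.05  0.01 -0.01] gap 0.0315 ff 60.2
j [ 0.76  0.5  -0.77  1.46  0.35  1.32  0.09]
-> [0.566, -0.2085, 0.29, 97.0] [-7.  -0.8  1.1] [-0.05 -0.1  -0.25]
scene t 7.3333 [ 0.56610732 -0.2008166   0.29156776] disc 1173 (array([ 0.56689127, -0.20066715]), np.float64(0.054652406215275486)) 0.2838659902005646
peg? 0 0
side t 7.3833 [ 0.56617729 -0.20073107  0.29187017] disc 673 (array([ 0.56540972, -0.19926204]), np.float64(0.05505177148891411)) 0.2864907110053856
peg? 20 [ 0.57591479 -0.17674654  0.29204044]
```

View pics/b.png

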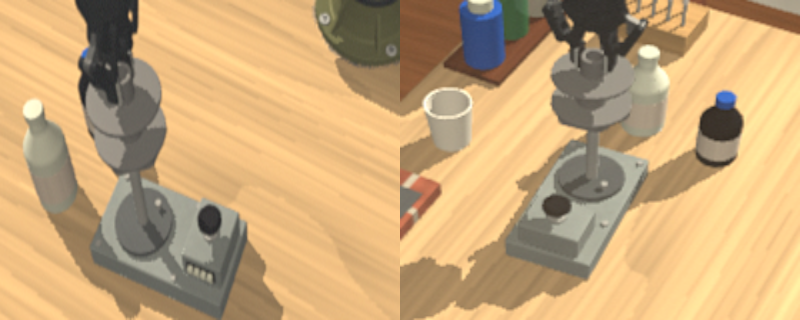

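The view shows the spool held level above the spindle, left of it by about 8 mm and clear of the bottles. I correct that and begin lowering.

send_rows(series=[{"translation": [-8.3,-1,0],"rotation": [0,0,0]},{"translation": [-8.3,-1,10],"rotation": [0,0,0]},{"translation": [-8.3,-1,25],"rotation": [0,0,0]},{"translation": [-8.3,-1,37],"rotation": [0,0,0]},{"translation": [-8.3,-1,40],"rotation": [0,0,0]}])

```text
t: 7.8
eef_pos: [0.5649, -0.2114, 0.249]
tool_rot: [[-0.116, 0.993, -0.003], [0.993, 0.116, 0.001], [0.001, -0.003, -1.0]]
contact_force: [-0.2, -0.2, -2.9]
finger_gap: 0.0312
finger_force: 60.1
```

send_rows(series=[{"translation": [0,0,0],"rotation": [0,0,0]},{"translation": [0,0,0],"rotation": [0,0,0]}])

```text
t: 7.97
eef_pos: [0.5663, -0.2113, 0.2517]
tool_rot: [[-0.116, 0.993, 0.0], [0.993, 0.116, 0.0], [0.0, 0.0, -1.0]]
contact_force: [0.2, 0.1, -1.0]
finger_gap: 0.0314
finger_force: 60.1
```

```bash
python3 go.py .566 -.209 .235 97; python3 - <<'E'
from h import *
for c in("scene","side"):
    d=vision.snapshot(c); w=cloud(d); z=w[...,2]; p=manip.read_state()["eef_pos"]; b=p[2]-.0796
    m=near(w,p,.066)&(z>b+.064)&(z<b+.08); q=w[m]; print(c,p,"disc",circ(cv2.convexHull((q[:,:2]*1e4).astype(np.float32))[:,0]/1e4))
    m=near(w,p,.02)&(z>.07)&(z<.148); q=w[m]; cam=np.array(d["xyz"])[:2]-p[:2]; cam/=np.linalg.norm(cam)
    n=np.array([-cam[1],cam[0]]); lat=(q[:,:2]-[.566,-.209])@n; print("spindle",len(q),q.mean(0),"lateral mid",(np.percentile(lat,3)+np.percentile(lat,97))/2, np.ptp(lat),"front",np.percentile((q[:,:2]-[.566,-.209])@cam,90),n)
E
```

```text
t 7.97 p [ 0.5663 -0.2113  0.2517] yaw 96.7 F [ 0.2  0.1 -1. ] M [-0.07 -0.03 -0.05] gap 0.0314 ff 60.1
j [ 0.77  0.53 -0.75  1.52  0.38  1.24  0.08]
-> [0.566, -0.209, 0.235, 97.0] [ 2.3 -0.  16.7] [ 0.01 -0.   -0.32]
scene [ 0.56651285 -0.21134157  0.25209815] disc (array([ 0.56717266, -0.21002336]), np.float64(0.05433020930764041))
spindle 94 [ 0.57192335 -0.20521262  0.09596282] lateral mid -0.0012489857813920784 0.017807751181840616 front 0.00946038985497811 [-0.69597954  0.71806161]
side [ 0.56661104 -0.21134823  0.25227103] disc (array([ 0.56512401, -0.21013744]), np.float64(0.05532276483072985))
spindle 87 [ 0.56365003 -0.20313203  0.10183975] lateral mid -0.0004731121831972945 0.01730192253455831 front 0.009645637819205726 [-0.89532632 -0.4454108 ]
```

send_rows(series=[{"translation": [1.5,1.2,0],"rotation": [0,0,0]},{"translation": [1.5,1.2,6],"rotation": [0,0,0]},{"translation": [1.5,1.2,14],"rotation": [0,0,0]},{"translation": [1.5,1.2,22],"rotation": [0,0,0]},{"translation": [1.5,1.2,30],"rotation": [0,0,0]}])

```text
t: 8.48
eef_pos: [0.5669, -0.2099, 0.2204]
tool_rot: [[-0.116, 0.993, -0.001], [0.993, 0.116, 0.0], [0.0, -0.001, -1.0]]
contact_force: [-0.4, -0.5, -1.8]
finger_gap: 0.0311
finger_force: 60.3
```

send_rows(series=[{"translation": [0,0,3],"rotation": [0,0,0]},{"translation": [0,0,3],"rotation": [0,0,0]}])

```text
t: 8.65
eef_pos: [0.5665, -0.2098, 0.217]
tool_rot: [[-0.116, 0.993, -0.002], [0.993, 0.116, 0.001], [0.001, -0.002, -1.0]]
contact_force: [-0.1, -0.4, -0.9]
finger_gap: 0.0311
finger_force: 60.3
```

```bash
python3 go.py .567 -.21 .137 97
```

```text
t 8.65 p [ 0.5665 -0.2098  0.217 ] yaw 96.7 F [-0.1 -0.4 -0.9] M [-0.04 -0.   -0.06] gap 0.0311 ff 60.3
j [ 0.76  0.56 -0.74  1.57  0.4   1.17  0.05]
-> [0.567, -0.21, 0.137, 97.0] [-0.3  0.6 80. ] [-0.12 -0.06 -0.33]
```

send_rows(series=[{"translation": [0,0.3,14],"rotation": [0,0,0]},{"translation": [0,0.3,30],"rotation": [0,0,0]},{"translation": [0,0.3,46],"rotation": [0,0,0]},{"translation": [0,0.3,60],"rotation": [0,0,0]},{"translation": [0,0.3,70],"rotation": [0,0,0]}])

```text
t: 9.07
eef_pos: [0.5672, -0.2098, 0.1474]
tool_rot: [[-0.116, 0.993, -0.001], [0.993, 0.116, 0.0], [0.0, -0.001, -1.0]]
contact_force: [0.6, -1.3, -1.9]
finger_gap: 0.0315
finger_force: 60.2
```

send_rows(series=[{"translation": [0,0,3],"rotation": [0,0,0]},{"translation": [0,0,3],"rotation": [0,0,0]},{"translation": [0,0,3],"rotation": [0,0,0]}])

```text
t: 9.32
eef_pos: [0.5679, -0.2097, 0.1461]
tool_rot: [[-0.116, 0.993, 0.001], [0.993, 0.116, -0.0], [-0.0, 0.001, -1.0]]
contact_force: [-0.1, -0.4, -1.6]
finger_gap: 0.0314
finger_force: 60.1
```

```bash
python3 go.py .567 -.21 .128 97
```

```text
t 9.32 p [ 0.5679 -0.2097  0.1461] yaw 96.7 F [-0.1 -0.4 -1.6] M [-0.   -0.03  0.03] gap 0.0314 ff 60.1
j [ 0.74  0.63 -0.7   1.67  0.46  1.02 -0.  ]
-> [0.567, -0.21, 0.128, 97.0] [-0.1 -1.  18.1] [ 0.05  0.01 -0.33]
```

send_rows(series=[{"translation": [0,-0.5,5],"rotation": [0,0,0]},{"translation": [0,-0.5,8],"rotation": [0,0,0]},{"translation": [0,-0.5,10],"rotation": [0,0,0]},{"translation": [0,-0.5,11],"rotation": [0,0,0]},{"translation": [0,-0.5,12],"rotation": [0,0,0]}])

```text
t: 9.73
eef_pos: [0.567, -0.2099, 0.1335]
tool_rot: [[-0.116, 0.993, 0.0], [0.993, 0.116, -0.0], [-0.0, 0.0, -1.0]]
contact_force: [0.4, 0.0, -2.2]
finger_gap: 0.0314
finger_force: 60.2
```

send_rows(series=[{"translation": [0,0,0],"rotation": [0,0,0]},{"translation": [0,0,0],"rotation": [0,0,0]}])

```text
t: 9.9
eef_pos: [0.567, -0.2098, 0.1335]
tool_rot: [[-0.116, 0.993, 0.0], [0.993, 0.116, 0.0], [0.0, 0.0, -1.0]]
contact_force: [0.5, -1.5, -1.6]
finger_gap: 0.0318
finger_force: 60.2
```

```bash
python3 go.py .567 -.21 .128 97
```

```text
t 9.9 p [ 0.567  -0.2098  0.1335] yaw 96.7 F [ 0.5 -1.5 -1.6] M [ 0.01 -0.02 -0.04] gap 0.0318 ff 60.2
j [ 0.73  0.64 -0.7   1.69  0.47  0.99 -0.01]
-> [0.567, -0.21, 0.128, 97.0] [-0.2 -0.   5.5] [ 0.   -0.   -0.33]
```

There is no upward force and the underside is at about 54 mm, below the pin top at 57 mm, so the pin is in a slot. I lower the rest.

send_rows(series=[{"translation": [0,0,2],"rotation": [0,0,0]},{"translation": [0,0,4],"rotation": [0,0,0]},{"translation": [0,0,5],"rotation": [0,0,0]},{"translation": [0,0,6],"rotation": [0,0,0]},{"translation": [0,0,6],"rotation": [0,0,0]}])

```text
t: 10.32
eef_pos: [0.567, -0.2098, 0.1277]
tool_rot: [[-0.116, 0.993, -0.0], [0.993, 0.116, -0.0], [-0.0, -0.0, -1.0]]
contact_force: [-1.2, 0.7, 0.1]
finger_gap: 0.0311
finger_force: 60.5
```

```bash
python3 go.py .567 -.21 .128 97
```

```text
t 10.32 p [ 0.567  -0.2098  0.1277] yaw 96.7 F [-1.2  0.7  0.1] M [-0.01  0.29 -0.01] gap 0.0311 ff 60.5
j [ 0.73  0.64 -0.69  1.69  0.48  0.98 -0.02]
-> [0.567, -0.21, 0.128, 97.0] [-0.2  0.  -0.3] [-0.01  0.01 -0.33]
```

send_rows(series=[{"translation": [0,0,0.5],"rotation": [0,0,0]},{"translation": [0,0,0.5],"rotation": [0,0,0]},{"translation": [0,0,0.5],"rotation": [0,0,0]}])

```text
t: 10.57
eef_pos: [0.5671, -0.2098, 0.1276]
tool_rot: [[-0.116, 0.993, 0.0], [0.993, 0.116, -0.0], [-0.0, 0.0, -1.0]]
contact_force: [-0.4, 1.4, 5.2]
finger_gap: 0.0316
finger_force: 61.1
```

```bash
python3 go.py
```

```text
t 10.57 p [ 0.5671 -0.2098  0.1276] yaw 96.7 F [-0.4  1.4  5.2] M [0.02 0.75 0.01] gap 0.0316 ff 61.1
j [ 0.73  0.64 -0.69  1.69  0.48  0.98 -0.02]
```

The spool makes contact exactly at the home height (0.0480 + 0.0796). I release it and lift straight up.

send_rows(series=[{"translation": [0,0,0],"rotation": [0,0,0]},{"translation": [0,0,0],"rotation": [0,0,0]},{"translation": [0,0,0],"rotation": [0,0,0]},{"translation": [0,0,0],"rotation": [0,0,0]},{"translation": [0,0,0],"rotation": [0,0,0]}], gripper=0)

```text
t: 10.98
eef_pos: [0.567, -0.2098, 0.1269]
tool_rot: [[-0.116, 0.993, 0.0], [0.993, 0.116, 0.0], [0.0, 0.0, -1.0]]
contact_force: [1.2, -0.6, -0.3]
finger_gap: 0.0855
finger_force: 0.0
```

send_rows(series=[{"translation": [0,0,-10],"rotation": [0,0,0]},{"translation": [0,0,-30],"rotation": [0,0,0]},{"translation": [0,0,-60],"rotation": [0,0,0]},{"translation": [0,0,-90],"rotation": [0,0,0]},{"translation": [0,0,-95],"rotation": [0,0,0]}])

```text
t: 11.4
eef_pos: [0.5694, -0.2095, 0.2279]
tool_rot: [[-0.116, 0.993, 0.007], [0.993, 0.116, -0.002], [-0.002, 0.007, -1.0]]
contact_force: [0.8, 0.4, 0.8]
finger_gap: 0.0857
finger_force: 0.0
```

```bash
python3 go.py .5528 -.0795 .20 97; python3 - <<'E'
from h import *
for c in("scene","side","wrist"):
    d=vision.snapshot(c); w=cloud(d); z=w[...,2]; C=(.567,-.2098)
    m=near(w,C,.053)&~near(w,C,.022)&(z>.105)&(z<.135); q=w[m]; print(c,"disc z (home .120)",len(q),np.nanmedian(q[:,2]) if len(q) else 0)
    m=near(w,C,.016)&~near(w,C,.0115)&(z>.14)&(z<.168); q=w[m]; print(" collar z (home .152)",len(q),np.nanmedian(q[:,2]) if len(q) else 0)
    m=near(w,(.5528,-.0795),.03)&(z>.112)&(z<.126); q=w[m]
    if len(q)>20: print(" plunger",circ(cv2.convexHull((q[:,:2]*1e4).astype(np.float32))[:,0]/1e4),np.nanmedian(q[:,2]))
    if c=="scene": crop(d,[.566,-.16,.1],45,6,"pics/rel.png")
E
```

```text
t 11.4 p [ 0.5694 -0.2095  0.2279] yaw 96.7 F [0.8 0.4 0.8] M [ 0.03 -0.04  0.03] gap 0.0857 ff 0.0
j [ 0.76  0.55 -0.75  1.56  0.39  1.18  0.06]
-> [0.5528, -0.0795, 0.2, 97.0] [131.1  -1.5  27.5] [ 0.41  0.14 -0.32]
scene disc z (home .120) 947 0.12026402781266399
 collar z (home .152) 51 0.15175916923382493
 plunger (array([ 0.55404592, -0.07987505]), np.float64(0.019641641199940472)) 0.11837054726753171
side disc z (home .120) 585 0.12219469552323181
 collar z (home .152) 42 0.15195679277014418
 plunger (array([ 0.55119876, -0.07785872]), np.float64(0.019385472577373653)) 0.12038631508182829
wrist disc z (home .120) 14532 0.11984559852202252
 collar z (home .152) 1010 0.15170637665680886
 plunger (array([ 0.55330737, -0.08067227]), np.float64(0.019493328273518743)) 0.11819432570001231
```

View pics/rel.png

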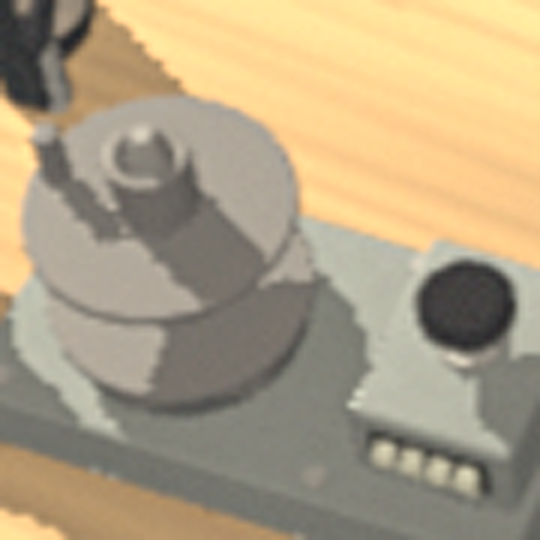

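The crop shows the spool flat on the plate: collar at (145,160) with the spindle through it, and the plunger up at (465,305). Disc at 120 mm and collar at 152 mm both mean it is home. Next comes the plunger, with the fingers shut.

send_rows(series=[{"translation": [38,0,0],"rotation": [0,0,0]},{"translation": [76,0,0],"rotation": [0,0,0]},{"translation": [110,0,5],"rotation": [0,0,0]},{"translation": [128,0,15],"rotation": [0,0,0]},{"translation": [131,0,25],"rotation": [0,0,0]}], gripper=1)

```text
t: 11.97
eef_pos: [0.5507, -0.0747, 0.1963]
tool_rot: [[-0.123, 0.992, -0.001], [0.992, 0.123, 0.002], [0.002, -0.001, -1.0]]
contact_force: [0.5, -0.1, 0.3]
finger_gap: 0.0259
finger_force: 0.0
```

send_rows(series=[{"translation": [0,0,15],"rotation": [0,0,0]},{"translation": [0,0,25],"rotation": [0,0,0]},{"translation": [0,0,30],"rotation": [0,0,0]},{"translation": [0,0,30],"rotation": [0,0,0]},{"translation": [0,0,30],"rotation": [0,0,0]}])

```text
t: 12.38
eef_pos: [0.5517, -0.0804, 0.1666]
tool_rot: [[-0.115, 0.993, -0.001], [0.993, 0.115, 0.0], [0.0, -0.001, -1.0]]
contact_force: [0.4, 0.7, 0.6]
finger_gap: 0.0003
finger_force: 0.0
```

```bash
python3 go.py .553 -.0797 .125 97
```

```text
t 12.38 p [ 0.5517 -0.0804  0.1666] yaw 96.6 F [0.4 0.7 0.6] M [ 0.02 -0.   -0.01] gap 0.0003 ff 0.0
j [ 0.57  0.54 -0.73  1.77  0.42  1.   -0.21]
-> [0.553, -0.0797, 0.125, 97.0] [ 0.5  1.4 41.6] [-0.05 -0.03 -0.4 ]
```

send_rows(series=[{"translation": [0,1,20],"rotation": [0,0,0]},{"translation": [0,1,38],"rotation": [0,0,0]},{"translation": [0,1,46],"rotation": [0,0,0]},{"translation": [0,1,51],"rotation": [0,0,0]},{"translation": [0,1,56],"rotation": [0,0,0]}])

```text
t: 12.8
eef_pos: [0.5525, -0.0802, 0.1113]
tool_rot: [[-0.115, 0.993, -0.001], [0.993, 0.115, -0.001], [-0.001, -0.001, -1.0]]
contact_force: [-4.0, -1.3, 4.7]
finger_gap: -0.0001
finger_force: 2.7
```

send_rows(series=[{"translation": [0,0,2],"rotation": [0,0,0]},{"translation": [0,0,4],"rotation": [0,0,0]},{"translation": [0,0,5],"rotation": [0,0,0]},{"translation": [0,0,5],"rotation": [0,0,0]}])

```text
t: 13.13
eef_pos: [0.5525, -0.0801, 0.1068]
tool_rot: [[-0.116, 0.993, -0.0], [0.993, 0.116, -0.001], [-0.001, -0.0, -1.0]]
contact_force: [-4.9, -2.1, 7.0]
finger_gap: 0.0
finger_force: 3.4
```

```bash
python3 go.py .553 -.0797 .105 97
```

```text
t 13.13 p [ 0.5525 -0.0801  0.1068] yaw 96.6 F [-4.9 -2.1  7. ] M [-0.37  1.    0.02] gap 0.0 ff 3.4
j [ 0.53  0.61 -0.69  1.84  0.49  0.87 -0.27]
-> [0.553, -0.0797, 0.105, 97.0] [0.4 0.6 1.8] [-0.02  0.06 -0.37]
```

send_rows(series=[{"translation": [0,0,1],"rotation": [0,0,0]},{"translation": [0,0,1.5],"rotation": [0,0,0]},{"translation": [0,0,2],"rotation": [0,0,0]},{"translation": [0,0,2.5],"rotation": [0,0,0]},{"translation": [0,0,2.5],"rotation": [0,0,0]}])

```text
t: 13.55
eef_pos: [0.5526, -0.0802, 0.1051]
tool_rot: [[-0.116, 0.993, 0.0], [0.993, 0.116, -0.002], [-0.002, 0.0, -1.0]]
contact_force: [-6.5, -1.8, 11.6]
finger_gap: -0.0002
finger_force: 5.8
```

```bash
python3 go.py .553 -.0797 .105 97
```

```text
t 13.55 p [ 0.5526 -0.0802  0.1051] yaw 96.6 F [-6.5 -1.8 11.6] M [-0.43  1.33 -0.  ] gap -0.0002 ff 5.8
j [ 0.53  0.61 -0.68  1.84  0.5   0.87 -0.28]
-> [0.553, -0.0797, 0.105, 97.0] [0.4 0.5 0.1] [ 0.01  0.1  -0.37]
```

send_rows(series=[{"translation": [0,0,0.5],"rotation": [0,0,0]},{"translation": [0,0,1],"rotation": [0,0,0]},{"translation": [0,0,1],"rotation": [0,0,0]},{"translation": [0,0,1],"rotation": [0,0,0]}])

```text
t: 13.88
eef_pos: [0.5527, -0.0801, 0.105]
tool_rot: [[-0.116, 0.993, 0.001], [0.993, 0.116, -0.002], [-0.002, 0.001, -1.0]]
contact_force: [-8.2, -2.2, 20.4]
finger_gap: 0.0
finger_force: 10.1
```

```bash
python3 go.py; python3 - <<'E'
from h import *
for c in("scene","side"):
    d=vision.snapshot(c); w=cloud(d); z=w[...,2]
    m=near(w,(.553,-.0797),.018)&~near(w,(.553,-.0797),.012)&(z>.09)&(z<.125); q=w[m]; print(c,len(q),np.nanpercentile(q[:,2],[25,50,75]) if len(q) else 0)
E
```

```text
t 13.88 p [ 0.5527 -0.0801  0.105 ] yaw 96.6 F [-8.2 -2.2 20.4] M [-0.48  1.91 -0.02] gap 0.0 ff 10.1
j [ 0.53  0.61 -0.68  1.84  0.5   0.87 -0.28]
scene 66 [0.10364459 0.10509811 0.10727295]
side 62 [0.10368928 0.10696361 0.10951836]
```

The plunger is at its stop: z stays at 0.105 while the force climbs to 20 N. I lift off gently and retreat.

send_rows(series=[{"translation": [0,0,-5],"rotation": [0,0,0]},{"translation": [0,0,-12],"rotation": [0,0,0]},{"translation": [0,0,-25],"rotation": [0,0,0]},{"translation": [0,0,-60],"rotation": [0,0,0]},{"translation": [0,0,-100],"rotation": [0,0,0]}])

```text
t: 14.4
eef_pos: [0.552, -0.0794, 0.2027]
tool_rot: [[-0.117, 0.993, -0.002], [0.993, 0.117, 0.001], [0.002, -0.002, -1.0]]
contact_force: [1.1, -0.3, -0.2]
finger_gap: -0.0001
finger_force: 0.0
```

send_rows(series=[{"translation": [0,0,-40],"rotation": [0,0,0]},{"translation": [0,0,-80],"rotation": [0,0,0]},{"translation": [0,0,-80],"rotation": [0,0,0]},{"translation": [0,0,-80],"rotation": [0,0,0]},{"translation": [0,0,-80],"rotation": [0,0,0]}])

```text
t: 14.82
eef_pos: [0.5529, -0.0796, 0.2828]
tool_rot: [[-0.116, 0.993, 0.001], [0.993, 0.116, -0.0], [-0.0, 0.001, -1.0]]
contact_force: [-0.1, 0.1, -0.5]
finger_gap: 0.0001
finger_force: 0.0
```

```bash
python3 go.py; python3 - <<'E'
from h import *
for c in("scene","side"):
    d=vision.snapshot(c); w=cloud(d); z=w[...,2]
    m=near(w,(.553,-.0797),.02)&(z>.09)&(z<.13); q=w[m]; print(c,len(q),"plunger z",np.nanmedian(q[:,2]))
    C=(.567,-.2098); m=near(w,C,.053)&~near(w,C,.022)&(z>.105)&(z<.135); print("disc z",np.nanmedian(w[m][:,2]))
    for l in["small_spool","jar","bottle_white","bottle_dark"]: print(l,[(np.round(x["point"],3).tolist(),round(x["confidence"],2)) for x in spot_point(l,c)[:1]])
E
```

```text
t 14.82 p [ 0.5529 -0.0796  0.2828] yaw 96.7 F [-0.1  0.1 -0.5] M [-0.03  0.04  0.05] gap 0.0001 ff 0.0
j [ 0.61  0.44 -0.79  1.59  0.32  1.25 -0.12]
scene 209 plunger z 0.1180927721115188
disc z 0.12021565374619819
small_spool [([0.484, 0.368, -0.0], 0.86)]
jar [([0.607, 0.235, 0.002], 0.84)]
bottle_white [([0.572, -0.397, 0.004], 0.57)]
bottle_dark [([0.44, -0.384, -0.001], 0.92)]
side 158 plunger z 0.11988196566908471
disc z 0.12224944954658112
small_spool [([0.481, 0.368, 0.005], 0.66)]
jar [([0.612, 0.231, -0.001], 0.58)]
bottle_white [([0.572, -0.403, 0.003], 0.63)]
bottle_dark [([0.437, -0.384, -0.002], 0.92)]
```

The spool is home, the plunger is back up, the bystanders have not moved, and the arm is clear. I hand the job in.

```bash
python3 -c "
from station import manip
print(manip.finish_job())"
```

```text
the job is handed in; nothing more can be done
None
```

The large spool sits fully home over the drive pin, the counter plunger was pressed to its stop and sprang back up, nothing else on the bench moved, and the job was handed in at about 15 s.

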